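# Dose milling balls through a sprung slide gate

## Task

With the scoop, and without touching the balls with the gripper, lift the four white balls out of the blue tray and tip them all into the funnel while its gate is shut, then stand the scoop upright in the tray or on the bench and let go. Then pull the sprung gate by its red tab to half of its 90 mm travel, so that all four balls run into the dish, and finish while still holding the gate there. Leave the beaker and the two bottles alone.

Things in the scene. Friction and masses are not known exactly. Their poses are not given: they have to be found in the camera images.
- tray: Fixed blue open tray, outside 200 x 66 x 30 mm (along its x, y, z), walls and floor 5 mm, so inside it is 190 x 56 mm and 25 mm deep. Origin: centre of its underside, on the bench. At the +x end the inside slopes: from x = 75 mm at the floor up to x = 95 mm at the rim.
- tray_floor (a point): Centre of the tray's inner floor, 5 mm above the bench; axes as the tray's.
- scoop: Loose steel scoop, 120 g, upright in the tray's -x end, mouth to the balls at the +x end. Pan 70 x 51 mm (x, y), 26 mm high, floor 1.5 mm, side walls 2 mm and 10 mm short of the lip, open at the top and the +x end. Pushed along the tray floor to the sloping +x end it takes the balls over its lip; mouth-down 45 degrees they roll out. Origin: centre of the underside; x to the mouth, z up.
- scoop_grip (a point): Point to grip on the scoop's black upright handle, at scoop x = -30 mm and 88 mm above its underside. The handle is 24 mm (scoop x) by 16 mm (scoop y) and reaches from 24 to 102 mm above the underside. Pinch it from above along the scoop's y.
- scoop_pan (a point): Middle of the scoop's pan, 12 mm above its underside, on its centre.
- ball0: One of four identical white polished balls, 15 mm across, 11 g, lying in the tray. Origin: its centre.
- ball1: One of four identical white polished balls, 15 mm across, 11 g, lying in the tray. Origin: its centre.
- ball2: One of four identical white polished balls, 15 mm across, 11 g, lying in the tray. Origin: its centre.
- ball3: One of four identical white polished balls, 15 mm across, 11 g, lying in the tray. Origin: its centre.
- funnel (a point): Centre of the funnel's rim on the doser, 150 mm above the bench. The rim is 120 mm across outside, 112 mm inside; it narrows to a throat 36 mm across that ends 64 mm lower, just over the gate, which closes it. Axes as the doser's.
- doser: Fixed ball doser: white base plate (x -145 to 65, y -85 to 135 mm, 12 mm thick), a sloping blue dish with clear walls, two aluminium rails along y (tops at 90 mm) with the gate between them, the blue funnel on top. Origin: on the bench below the funnel's centre; z up. The gate is pulled towards -y; the dish comes out to -x.
- dish (a point): Middle of the catch dish, 35 mm above the bench, 50 mm to the doser's -x side of the funnel's axis. The dish reaches 80 mm either way along x and 40 mm along y; its floor slopes down to -x (from about 50 to 20 mm above the bench), its walls reach 64 mm (48 mm at the front).
- gate (a joint): Travel of the steel slide gate, m: 0 shut, 0.09 fully out towards the doser's -y. A square 42 mm hole in it is under the throat at half travel, 0.045; farther out the throat is closed again. Its spring pulls it shut: about 2.5 N at 0, 7.5 N at half, 12.5 N at full travel; let go, it snaps shut.
- gate_grip (a point): Point to grip on the gate's upright red tab, 117 mm above the bench. The tab is 26 mm (doser x) by 16 mm (doser y), its top at 134 mm, its foot at the gate 84 mm above the bench; it stands 115 mm to the doser's -y side of the funnel's axis when shut and moves with the gate. Pinch it from above along the doser's y.
- beaker: Glass beaker, 60 mm across, 75 mm tall; a bystander. Origin: centre of its underside.
- dropper: Small white dropper bottle, 32 mm across, 65 mm tall; a bystander. Origin: centre of its underside.
- reagent: Amber jar with a blue cap, 52 mm across, 95 mm tall; a bystander. Origin: centre of its underside.
Mind the look-alikes: they are no part of the job. What is shaped like the scoop but purple or yellow is not meant.

How it is judged:
On the way, in this order (a step that is already met when the one before it is completed fails the run):
1. the scoop is lifted clear of the tray with one or more balls in it, the gate shut (height (world z) of scoop above 0.05 m and distance between any of ball0, ball1, ball2, ball3 and scoop_pan below 0.036 m and value of joint gate below 0.008 m), for 0.1 s.
2. all four balls are in the funnel and the gate is shut (horizontal distance between each of ball0, ball1, ball2, ball3 and funnel below 0.055 m and height (world z) of ball0 between 0.084 and 0.15 m and height (world z) of ball1 between 0.084 and 0.15 m and height (world z) of ball2 between 0.084 and 0.15 m and height (world z) of ball3 between 0.084 and 0.15 m and value of joint gate below 0.008 m), for 0.2 s.
3. the scoop stands upright in the tray or on the bench, released, with the balls still in the funnel and the gate shut (all of step 2 and height (world z) of scoop below 0.018 m and angle between scoop's own z axis and vertical below 0.15 rad and contact force between the fingers and scoop below 0.1 N and linear speed of scoop below 0.03 m/s), for 0.1 s.
At the end, for the whole second after the job is handed in: The fingers hold the gate still at 45 mm of travel, within 7 mm, with over 3 N of contact; all four balls lie in the dish; the scoop stands upright (within 0.15 rad) in the tray or on the bench, untouched and clear of the doser (value of joint gate between 0.038 and 0.052 m and velocity of joint gate between -0.01 and 0.01 m/s and contact force between the fingers and gate above 3 N and contact force between scoop and doser below 0.1 N and horizontal distance between each of ball0, ball1, ball2, ball3 and dish below 0.09 m and height (world z) of ball0 between 0.022 and 0.07 m and height (world z) of ball1 between 0.022 and 0.07 m and height (world z) of ball2 between 0.022 and 0.07 m and height (world z) of ball3 between 0.022 and 0.07 m and height (world z) of scoop below 0.018 m and angle between scoop's own z axis and vertical below 0.15 rad and contact force between the fingers and scoop below 0.1 N and linear speed of scoop below 0.03 m/s); the arm keeps its last pose, push and grip.
It fails at once if the gripper touches a ball (contact force between the fingers and ball0 above 0.5 N or contact force between the fingers and ball1 above 0.5 N or contact force between the fingers and ball2 above 0.5 N or contact force between the fingers and ball3 above 0.5 N).
It fails at once if the beaker is pushed or lifted more than 30 mm away or tipped over (distance of beaker from where it was at the start of the episode above 0.03 m or angle between beaker's own z axis and vertical above 0.5 rad).
It fails at once if the dropper bottle is pushed or lifted more than 30 mm away or tipped over (distance of dropper from where it was at the start of the episode above 0.03 m or angle between dropper's own z axis and vertical above 0.5 rad).
It fails at once if the amber jar is pushed or lifted more than 30 mm away or tipped over (distance of reagent from where it was at the start of the episode above 0.03 m or angle between reagent's own z axis and vertical above 0.5 rad).
It also fails if it takes over 58 s, if anything falls off the work surface, if the arm or the gripper's body presses on something with over 40 N, if the wrist force passes 120 N, or if a joint passes its speed limit or range.

## Robot

A 6-joint arm with a two-finger parallel gripper is mounted at the origin on the work surface. World frame = base frame: x ahead of the robot, y to its left, z up, the work surface at z = 0. Lengths are in m, angles in rad, forces in N, time in s.
With the tool pointing down it reaches from about 0.275 to 0.825 m from the base axis. Payload 4.9 kg.
Tool frame: the origin (TCP) lies midway between the tips of the shut fingers; the grasp point (between the pads) lies 19 mm behind it (bot.grip_depth is the distance from the TCP to the grasp point, in m); y points along the fingers, x is the direction in which the jaws open and shut, and the axes are right-handed (so a half turn about y gives the same grasp; the last joint's range is limited). The gripper opens to 85 mm and grips with 20 to 120 N. Pads are 22 mm wide; open, the fingers measure 114 mm over their backs; the gripper's body (76 mm by 85 mm) begins 54 mm behind the grasp point. The pads swing forward as they close: fully open they stand 13 mm farther back than shut.
Start: joints at [-1.429, 0.326, -0.193, 1.052, 0, 1.437], TCP at [0.15, -0.529, 0.231] pointing down, gripper open.
Joint ranges: [-2.65, 2.65], [-0.97, 1.79], [-1.3, 1.35], [-1.93, 2.1], [-1.47, 1.37], [-3.14, 3.14]. Speed limits (rad/s): [2.57, 2.57, 3.14, 3.14, 3.14, 3.14].

## Interface

Orientations are given as a unit quaternion [w, x, y, z].
In Python, from cell import bot gives the robot as it stands. Calls block until the motion is done:
- bot.move_pose(position, orientation): joint-space move of the TCP to a pose.
- bot.move_linear(position, speed=0.15, rotation=None, until_force=None): straight line of the TCP; rotation=None keeps the orientation; speed is the mean speed in m/s. With until_force (N) it stops when the force on the tool has changed by that much, and returns True; else False.
- bot.goto_joints(angles): joint-space move.
- bot.set_gripper(opening, grasp_force=None): opening from 0.0 (shut) to 1.0 (fully open); grasp_force is the grip in N (None keeps the last); returns when the fingers have stopped.
- bot.wait(seconds).
- bot.solve_ik(position, orientation): joint angles nearest the present ones, or None.
- bot.camera(name): name is "scene" or "top" or "wrist"; returns the picture (480x640x3 uint8, red, green, blue); there is no depth.
- bot.calibration(name): a dict with "mtx" (3x3 intrinsics, pixels), "extrinsics" (4x4, takes a point from world to camera coordinates); the wrist camera has in their place "hand_eye" (4x4, takes a point from camera to tool coordinates, whose origin is the TCP and whose axes are the tool frame's). Camera axes: x right, y down, z forward; pixel columns grow to the right and rows downward; lengths in m; the calibration is good to about 2 mm. A picture is of the moment at which its call begins: read the wrist's pose just before it. calibration takes no time and is no camera call.
A pose or a line that the arm cannot do raises bot.PlanningError and nothing moves.
- bot.close_job(): hands the job in, once; it reports no verdict.
Trained networks look in the newest picture that a camera, given by its name, has taken for a name from the list of things; names that differ only in an ending like _2 or _b are one class to them, and where a whole thing is asked for, a point or a joint stands for the part that bears it (a point fixed in the world has none). Each returns a list of dicts, best first, with "confidence" (0 to 1); they miss things now and then, are a little off and sometimes report something else, mostly with a low value. They report only what shows in the picture. A call takes as long as a camera call. They do not tell look-alikes from the thing itself.
- bot.search_frame(camera, thing): "bbox" ([left, top, width, height] in pixels, round what is visible of it).
Readings, each from a call of its own:
- bot.read_clock(): time.
- bot.read_joint_positions(): joint angles.
- bot.read_joint_vel(): joint speeds.
- bot.read_joint_efforts(): joint torques, N m.
- bot.read_position(): TCP position.
- bot.read_tool_rot(): TCP orientation.
- bot.read_ft_force(): force on the tool from outside, world axes, zero at the start.
- bot.read_moment(): the same for the moment, N m.
- bot.read_gripper_width(): opening from 0.0 (shut) to 1.0 (fully open).
Only numpy, scipy, OpenCV 4.12 (cv2) and the standard library are available. Lean on these libraries where they do the work, as an engineer would, in place of code of your own. Each camera call takes 0.05 s, during which the arm holds its last target. There are 200 camera calls.

## Working session

There is one attempt and no reset: what is moved stays moved. The work goes in short steps, each a Python script; the robot and the scene stay as the last script left them, time stands still between calls to the robot, and variables do not carry over. Pictures are saved under pics/ and viewed, about 8 in all and at most 12, crops included, and the job is handed in when it is done.

```bash
ls; mkdir -p pics; python3 - <<'E'
from cell import bot
import cv2,numpy as np
for n in("top","scene"):
    im=bot.camera(n); cv2.imwrite(f"pics/{n}0.png",im[:,:,::-1])
    c=bot.calibration(n); print(n,np.round(c["mtx"],1).tolist(),np.round(c["extrinsics"],3).tolist())
    for t in("tray","scoop","ball0","funnel","doser","gate","gate_grip","scoop_grip","beaker","dropper","reagent"):
        try: print(t,[(np.round(d["bbox"]).astype(int).tolist(),round(d["confidence"],2)) for d in bot.search_frame(n,t)])
        except Exception as e: print(t,repr(e))
print(np.round(bot.calibration("wrist")["hand_eye"],3).tolist(),bot.read_clock(),bot.read_tool_rot(),bot.read_ft_force())
E
```

```text
pics
top [[445.8, 0.0, 323.4], [0.0, 445.8, 244.4], [0.0, 0.0, 1.0]] [[0.017, -1.0, -0.025, -0.041], [-0.985, -0.013, -0.173, 0.539], [0.173, 0.028, -0.985, 0.923], [0.0, 0.0, 0.0, 1.0]]
tray [([385, 218, 40, 94], 0.67)]
scoop [([379, 335, 43, 34], 0.96), ([442, 242, 39, 35], 0.94), ([447, 313, 47, 38], 0.78), ([396, 276, 27, 31], 0.6)]
ball0 [([386, 220, 40, 97], 0.73)]
funnel [([138, 209, 141, 114], 0.84)]
doser [([140, 210, 134, 109], 0.91)]
gate [([163, 220, 115, 44], 0.83)]
gate_grip [([164, 224, 113, 37], 0.55)]
scoop_grip [([446, 312, 42, 43], 0.89), ([397, 273, 26, 38], 0.77), ([383, 331, 40, 42], 0.75), ([439, 240, 37, 42], 0.72)]
beaker [([314, 122, 25, 36], 0.91)]
dropper [([312, 287, 16, 17], 0.57)]
reagent [([398, 146, 27, 32], 0.89)]
scene [[527.2, 0.0, 314.2], [0.0, 527.2, 242.1], [0.0, 0.0, 1.0]] [[0.605, 0.796, -0.003, -0.278], [0.594, -0.454, -0.665, -0.271], [-0.531, 0.4, -0.747, 1.312], [0.0, 0.0, 0.0, 1.0]]
tray [([186, 263, 94, 95], 0.94)]
scoop [([116, 267, 39, 42], 0.97), ([169, 203, 42, 56], 0.96), ([157, 315, 44, 47], 0.92), ([194, 243, 48, 64], 0.9)]
ball0 [([258, 322, 5, 5], 0.57), ([234, 318, 10, 7], 0.47), ([245, 328, 9, 6], 0.4), ([241, 307, 13, 5], 0.37)]
funnel [([337, 144, 153, 112], 0.67)]
doser [([341, 151, 150, 106], 0.75)]
gate [([356, 170, 110, 50], 0.74)]
gate_grip [([353, 170, 112, 54], 0.94), ([339, 150, 153, 111], 0.19), ([285, 370, 39, 53], 0.18)]
scoop_grip [([155, 316, 45, 48], 0.7), ([114, 268, 38, 43], 0.7), ([170, 210, 42, 46], 0.69), ([186, 246, 53, 62], 0.6)]
beaker [([400, 329, 44, 52], 0.82)]
dropper [([291, 218, 14, 29], 0.71)]
reagent [([282, 366, 40, 57], 0.7)]
[[1.0, -0.001, -0.0, -0.0], [-0.0, -0.314, 0.949, -0.143], [-0.001, -0.949, -0.314, 0.081], [0.0, 0.0, 0.0, 1.0]] 1.2 [-0.56397778  0.56398174 -0.42654025  0.42651737] [-0.83875467 -0.59774658 -0.19893136]
```

```bash
python3 - <<'E'
import cv2
a=cv2.imread("pics/top0.png")[180:380,130:510]; cv2.imwrite("pics/v1.png",cv2.resize(a,None,fx=2.1,fy=2.1,interpolation=cv2.INTER_CUBIC))
E
```

```text
(no output)
```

View pics/v1.png

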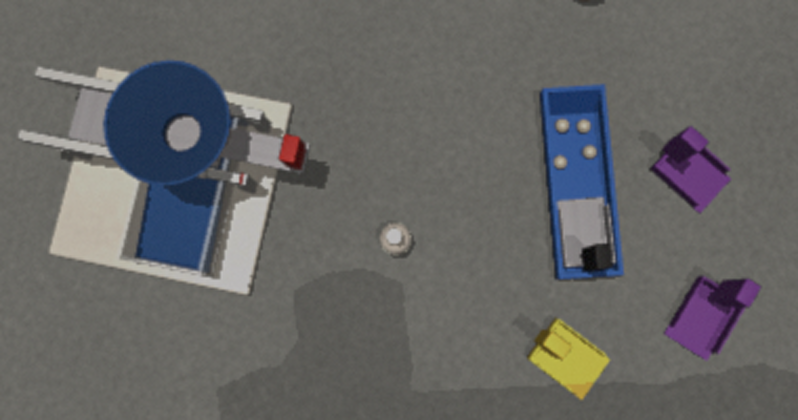

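View pics/scene0.png

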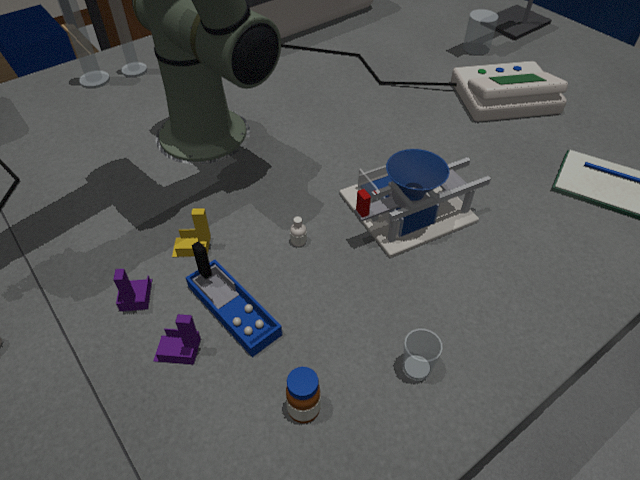

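The top view shows four scoop-shaped things. The real one, grey with a black handle at crop (597,257), is in the tray, whose rim corners are at crop (542,88), (605,86), (622,272) and (557,277). The funnel rim is centred at crop (167,121) and the red tab is at (292,150). The scene view agrees.

```bash
cat > h.py <<'E'
from cell import bot
import numpy as np, cv2
from scipy.spatial.transform import Rotation as R
from scipy.optimize import least_squares
def cam(n):
    c=bot.calibration(n)
    if n=="wrist":
        q=bot.read_tool_rot(); T=np.eye(4); T[:3,:3]=R.from_quat(np.roll(q,-1)).as_matrix(); T[:3,3]=bot.read_position()
        return c["mtx"],np.linalg.inv(T@c["hand_eye"])
    return c["mtx"],np.array(c["extrinsics"])
def proj(K,E,P):
    p=np.asarray(P)@E[:3,:3].T+E[:3,3]; p=p@np.array(K).T; return p[...,:2]/p[...,2:]
def ray(K,E,uv,z):
    d=E[:3,:3].T@np.linalg.solve(K,[*uv,1]); o=-E[:3,:3].T@E[:3,3]; return o+d*(z-o[2])/d[2]
def fit(K,E,uv,P,x0):
    f=lambda x:(proj(K,E,np.array(P)@R.from_euler("z",x[2]).as_matrix().T+[x[0],x[1],0])-uv).ravel()
    s=least_squares(f,x0); return s.x,np.abs(s.fun).max()
def tool(yaw,pitch=0,flip=False):
    """tool quat for an object frame yawed, then pitched mouth-down about its y; jaws along object y"""
    Ro=R.from_euler("z",yaw)*R.from_euler("y",pitch)
    s=-1 if flip else 1   # columns: tool x = s*obj y, tool y = -obj z, tool z = x cross y
    M=np.array([[0,s,0],[0,0,-1],[-s,0,0]]).T
    return np.roll((Ro*R.from_matrix(M)).as_quat(),1)
E
python3 - <<'E'
from h import *
K,E=cam("top"); c=lambda *p:np.array([130,180])+np.array(p)/2.1
uv=c((542,88),(605,86),(622,272),(557,277))
P=[(.1,.033,.03),(.1,-.033,.03),(-.1,-.033,.03),(-.1,.033,.03)]
print("tray",fit(K,E,uv,P,[.5,-.2,0]))
uv=c((292,102),(250,293),(50,252)); P=[(.065,-.085,.012),(-.145,-.085,.012),(-.145,.135,.012)]
print("doser",fit(K,E,uv,P,[.5,.2,0]))
for n,p,z in(("funnel",(167,121),.15),("tab",(291,149),.134),("handle",(597,255),.107)): print(n,ray(K,E,c(p)[0],z))
KS,ES=cam("scene")
print(ray(KS,ES,(417,172),.15), ray(KS,ES,(363,194),.134))
for p in((562,126),(584,126),(590,152),(560,162)):print(ray(K,E,c(p)[0],.0125))
print(np.round(bot.read_tool_rot(),3),tool(0),tool(0,0,True))
E
```

```text
tray (array([ 0.49828846, -0.21557948,  0.06886765]), np.float64(1.135959100176052))
doser (array([ 0.53282767,  0.18635051, -0.17897857]), np.float64(0.6116751774346767))
funnel [0.53175185 0.18738684 0.15      ]
tab [0.50939049 0.07280922 0.134     ]
handle [ 0.41617607 -0.21688122  0.107     ]
[0.54080048 0.1801181  0.15      ] [0.51260688 0.0728525  0.134     ]
[ 0.55740547 -0.19864633  0.0125    ]
[ 0.55769912 -0.22208166  0.0125    ]
[ 0.52962963 -0.22800056  0.0125    ]
[ 0.51844587 -0.1960816   0.0125    ]
[-0.564  0.564 -0.427  0.427] [-0.5  0.5  0.5 -0.5] [-0.5  0.5 -0.5  0.5]
```

```bash
python3 - <<'E'
from h import *
print(np.round(bot.read_joint_positions(),2))
T=np.array([.498,-.2156]);ty=.069
for f in(0,1):
    for s in(-.085,.01):
        p=[T[0]+s*np.cos(ty),T[1]+s*np.sin(ty),.074]; j=bot.solve_ik(p,tool(ty,0,f)); print("tray",f,s,None if j is None else np.round(j,2))
    j=bot.solve_ik([.512,.073,.098],tool(-.179,0,f)); print("tab",f,None if j is None else np.round(j,2))
F=np.array([.533,.186,.15])
for f in(0,1):
  for deg in range(-180,180,30):
    y=np.radians(deg); r=[]
    for pt in(-15,0,25,50,60):
        Ro=R.from_euler("z",y)*R.from_euler("y",np.radians(pt))
        lip=F+R.from_euler("z",y).apply([-.025,0,.01]) + [0,0,.03 if pt<30 else 0]
        p=lip+Ro.apply([-.065,0,.069]); j=bot.solve_ik(p,tool(y,np.radians(pt),f)); r.append(None if j is None else np.round(j,2).tolist())
    print(f,deg,[x is not None for x in r],r[1],r[3])
E
```

```text
[-1.43  0.33 -0.19  1.05 -0.    1.44]
tray 0 -0.085 [-0.65  0.36 -0.61  0.6   0.   -0.72]
tray 0 0.01 [-0.53  0.48 -0.4   0.69  0.   -0.6 ]
tab 0 [-0.    0.4  -0.46  0.71  0.    0.18]
tray 1 -0.085 [-0.65  0.36 -0.61  0.6   0.    2.42]
tray 1 0.01 [-0.53  0.48 -0.4   0.69  0.    2.54]
tab 1 [-0.    0.4  -0.46  0.71  0.   -2.96]
0 -180 [True, True, True, True, True] [0.18, 0.5, 0.15, 1.22, 0.0, -2.96] [0.33, -0.03, -1.0, -0.24, -0.25, -2.92]
0 -150 [True, True, True, True, True] [0.25, 0.51, 0.16, 1.22, 0.0, 2.87] [0.01, -0.05, -1.01, -0.19, 0.39, 2.79]
0 -120 [True, True, True, True, True] [0.31, 0.47, 0.1, 1.2, 0.0, 2.41] [-0.18, 0.12, -0.74, 0.34, 0.81, 2.08]
0 -90 [True, True, True, True, True] [0.35, 0.41, -0.0, 1.16, 0.0, 1.93] [-0.2, 0.42, -0.29, 1.09, 0.85, 1.27]
0 -60 [True, True, True, True, True] [0.36, 0.32, -0.13, 1.12, 0.0, 1.41] [-0.12, 0.7, 0.15, 1.64, 0.66, 0.71]
0 -30 [True, True, True, True, False] [0.33, 0.23, -0.25, 1.09, 0.0, 0.85] [0.0, 0.93, 0.56, 2.0, 0.4, 0.36]
0 0 [True, True, True, False, False] [0.24, 0.18, -0.32, 1.08, 0.0, 0.24] None
0 30 [True, True, Tr
[... 1102 characters left out ...]
, True, True, False] [0.33, 0.23, -0.25, 1.09, 0.0, -2.29] [0.0, 0.93, 0.56, 2.0, 0.4, -2.78]
1 0 [True, True, True, False, False] [0.24, 0.18, -0.32, 1.08, 0.0, -2.9] None
1 30 [True, True, True, False, False] [0.15, 0.17, -0.33, 1.07, 0.0, 2.76] None
1 60 [True, True, True, True, False] [0.07, 0.22, -0.27, 1.08, 0.0, 2.16] [0.43, 0.97, 0.64, 2.02, -0.46, 2.71]
1 90 [True, True, True, True, True] [0.04, 0.29, -0.17, 1.11, 0.0, 1.61] [0.54, 0.74, 0.23, 1.61, -0.72, 2.32]
1 120 [True, True, True, True, True] [0.06, 0.38, -0.04, 1.15, 0.0, 1.11] [0.59, 0.44, -0.25, 0.96, -0.87, 1.68]
1 150 [True, True, True, True, True] [0.11, 0.46, 0.08, 1.19, 0.0, 0.63] [0.55, 0.15, -0.72, 0.18, -0.74, 0.87]
```

```bash
python3 - <<'E'
from h import *
bot.set_gripper(.55)
bot.move_pose([.416,-.2185,.20],tool(.069))
K,E=cam("wrist"); im=bot.camera("wrist")[:,:,::-1].copy()
cv2.imwrite("pics/w1.png",im)
T=np.array([.4983,-.2156,0]);Rt=R.from_euler("z",.069)
for p in [(.1,.033,.03),(.1,-.033,.03),(-.1,-.033,.03),(-.1,.033,.03),(-.07,.008,.107),(-.07,-.008,.107),(-.094,.008,.107),(-.094,-.008,.107)]:
    u=proj(K,E,T+Rt.apply(p)); cv2.drawMarker(im,tuple(int(v) for v in u),(0,255,255),0,14,1)
cv2.imwrite("pics/v3.png",im); print(bot.read_clock(),bot.read_position())
E
```

```text
3.575 [ 0.4159759  -0.21905186  0.20009172]
```

View pics/v3.png

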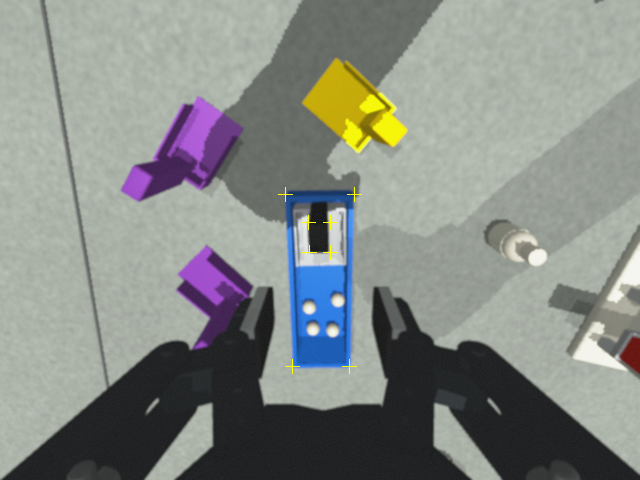

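Overlay of the tray and scoop on the wrist view: predictions match within 1–3 px (~1–2 mm). The handle's front edge is at row 251, the balls are near (309,307), (338,299), (313,329) and (332,330). Now gripping and pushing.

```bash
python3 - <<'E'
from h import *
q=tool(.069)
print(bot.move_linear([.4165,-.221,.12],.2), bot.move_linear([.4165,-.221,.074],.08,until_force=10))
bot.set_gripper(0,80); print("w",bot.read_gripper_width()*85, bot.read_ft_force(), bot.read_position())
d=np.array([np.cos(.069),np.sin(.069),0]); p=np.array(bot.read_position())
print(bot.move_linear(p+.080*d,.07,until_force=15), bot.read_ft_force())
if 1:
    print(bot.move_linear(p+.097*d,.03,until_force=12))
e=np.array(bot.read_position())-p; print("adv",e@d,e, bot.read_ft_force(),bot.read_clock())
K,E=cam("wrist"); im=bot.camera("wrist")[:,:,::-1]; cv2.imwrite("pics/v4.png",cv2.resize(im[150:400,200:440],None,fx=2,fy=2))
E
```

```text
False False
w 14.535596112614646 [-0.9339109   0.02877588  3.64926549] [ 0.41689024 -0.22130299  0.07447217]
True [-0.11048878 -0.94113382  2.72742128]
True
adv 0.0008812704332002657 [8.82613818e-04 1.09774639e-05 2.74792997e-04] [-1.51151608  0.01126982  4.14075691] 6.0833
```

View pics/v4.png

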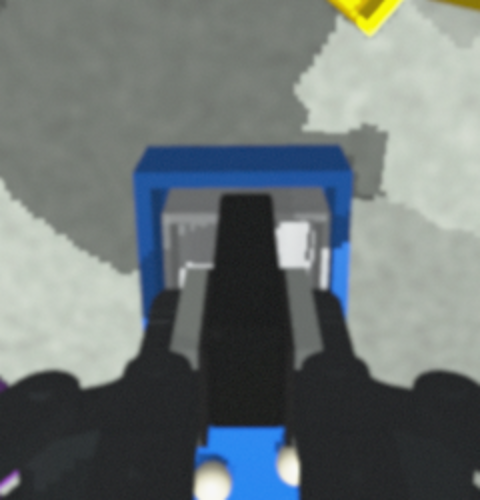

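The scoop is gripped and still at the -x end. The force stop tripped at once, on a start-up spike, so I'll push in short segments and watch the force.

```bash
python3 - <<'E'
from h import *
d=np.array([np.cos(.069),np.sin(.069),0]); p=np.array([.41689,-.2213,.0745])
for s in(.04,.075,.085,.09,.094):
    bot.move_linear(p+s*d,.06); f=bot.read_ft_force(); a=(np.array(bot.read_position())-p)@d
    print(s,round(a,4),np.round(f,1),np.round(bot.read_position(),4))
    if f@d<-20: break
print(bot.read_clock())
K,E=cam("wrist"); im=bot.camera("wrist")[:,:,::-1]; cv2.imwrite("pics/v5.png",cv2.resize(im[150:480,180:460],None,fx=1.8,fy=1.8))
E
```

```text
0.04 0.0331 [-28.7   1.9  56.8] [ 0.45   -0.2194  0.0783]
6.9333
```

View pics/v5.png

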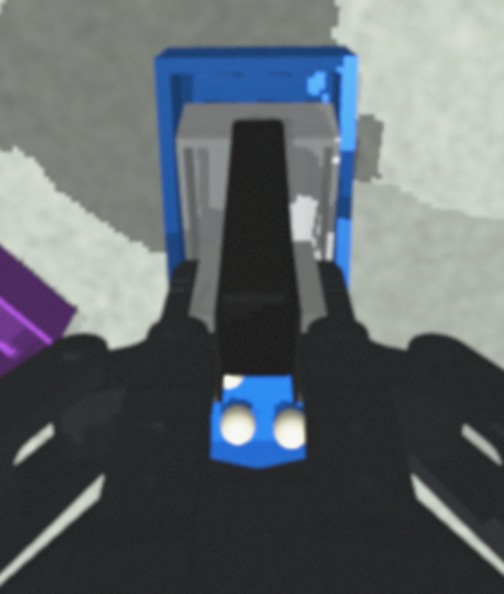

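The picture shows the scoop 33 mm along. Fz is 57 N, so the lip is digging in. I'll unload, let it stand free and level, regrip, then push hovering about 1 mm.

```bash
python3 - <<'E'
from h import *
q=tool(.069); P=lambda: np.array(bot.read_position())
d=np.array([np.cos(.069),np.sin(.069),0]); p=np.array([.41689,-.2213,.0745])
x=.033
bot.move_linear(p+x*d+[0,0,.004],.05); print(np.round(bot.read_ft_force(),1),P())
bot.set_gripper(.35); bot.wait(.3); print(np.round(bot.read_ft_force(),1))
bot.move_linear(p+x*d+[0,0,-.0005],.05); print(np.round(bot.read_ft_force(),1),P())
bot.set_gripper(0,100); print(np.round(bot.read_ft_force(),1),bot.read_gripper_width()*85)
z=.0015
bot.move_linear(p+x*d+[0,0,z],.02); print(np.round(bot.read_ft_force(),1),P())
for s in(.043,.053):
    bot.move_linear(p+s*d+[0,0,z],.05); f=bot.read_ft_force(); print(s,np.round(f,1),np.round((P()-p)@d,4),P()[2])
    if f@d<-15 or f[2]>25: break
print(bot.read_clock())
a=bot.camera("scene")[200:380,90:320,::-1]; a=cv2.resize(a,None,fx=1.7,fy=1.7,interpolation=cv2.INTER_CUBIC)
b=bot.camera("wrist")[150:480,180:460,::-1]; b=cv2.resize(b,None,fx=1.4,fy=1.4)
H=max(a.shape[0],b.shape[0]); pad=lambda i:cv2.copyMakeBorder(i,0,H-i.shape[0],0,0,0)
cv2.imwrite("pics/v6.png",np.hstack([pad(a),pad(b)]))
E
```

```text
[-3.1 -0.   5. ] [ 0.44959879 -0.21889038  0.07814495]
[-0.4 -0.1  0.4]
[ 0.7 -0.3 -0.4] [ 0.44951909 -0.21883388  0.07363498]
[-0.1 -0.1  1. ] -0.11885915506270439
[-0.3 -0.5 -1.1] [ 0.44994544 -0.21914575  0.07620033]
0.043 [-0.4  0.3 -0.1] 0.0435 0.07594823091623981
0.053 [ 0.3  0.3 -0. ] 0.0534 0.07595548868263421
9.475
```

View pics/v6.png

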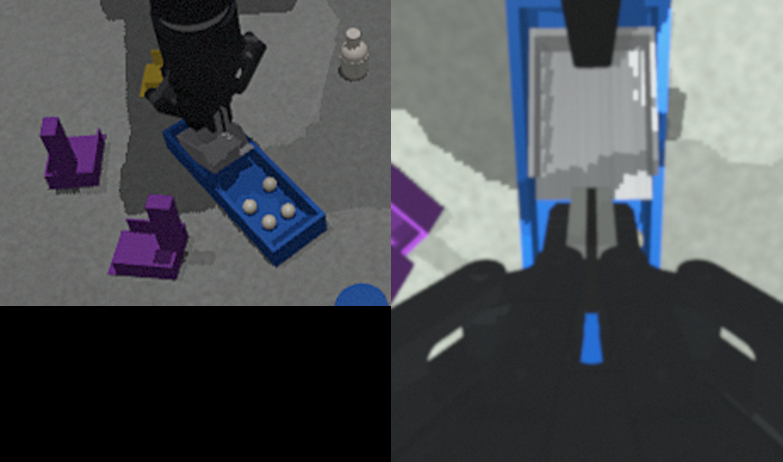

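The gripper closed on nothing: the handle is now behind the fingers (top of the wrist view). Backing off upward to look.

```bash
python3 - <<'E'
from h import *
p=np.array(bot.read_position()); bot.move_linear(p+[0,0,.06],.15); bot.set_gripper(.55)
bot.move_pose([.43,-.2203,.20],tool(.069))
print(bot.read_clock(),bot.read_position())
K,E=cam("wrist"); b=bot.camera("wrist")[:,:,::-1].copy(); cv2.imwrite("pics/w7.png",b)
T=np.array([.4983,-.2145,0]);Rt=R.from_euler("z",.069)
u=lambda p: tuple(int(v) for v in proj(K,E,T+Rt.apply(p)))
for x in(-.1,-.05,0,.05,.1): print(x,u((x,0,.107)),u((x,0,.03)),u((x,0,.005)))
b=b[120:400,220:420]; b=cv2.resize(b,None,fx=2,fy=2,interpolation=cv2.INTER_CUBIC)
a=bot.camera("scene")[200:360,140:300,::-1]; a=cv2.resize(a,None,fx=2.2,fy=2.2,interpolation=cv2.INTER_CUBIC)
H=max(a.shape[0],b.shape[0]); pad=lambda i:cv2.copyMakeBorder(i,0,H-i.shape[0],0,0,0)
cv2.imwrite("pics/v7.png",np.hstack([pad(a),pad(b)]))
E
```

```text
11.0333 [ 0.4303207  -0.22089291  0.2012637 ]
-0.1 (325, 195) (324, 179) (324, 175)
-0.05 (325, 259) (324, 229) (324, 222)
0 (325, 315) (324, 275) (324, 265)
0.05 (325, 365) (324, 316) (324, 304)
0.1 (324, 410) (324, 354) (324, 341)
```

View pics/v7.png

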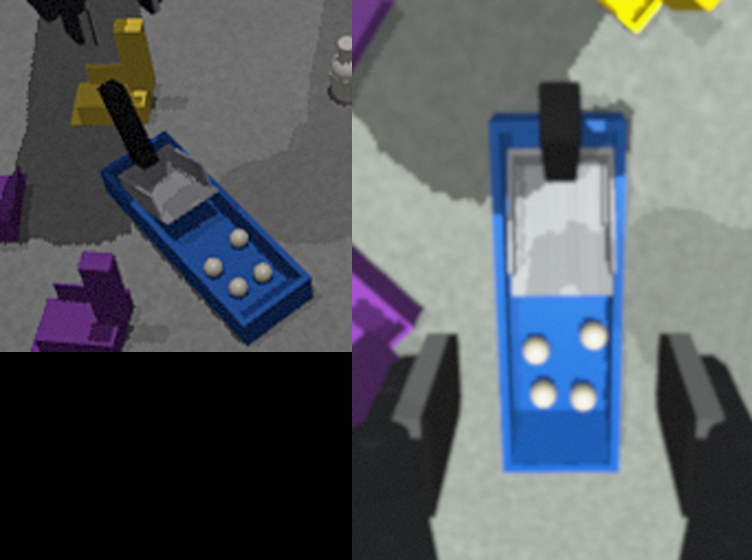

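The real scoop (left handle pane, right pan) leans back mouth-up with its handle resting on the tray's -x wall. The balls are untouched. I'll fit its tilt from the picture, then grip it at that tilt.

```bash
python3 - <<'E'
from h import *
K,E=cam("wrist"); T=np.array([.4983,-.2145,0]);Rt=R.from_euler("z",.069)
def pt(x,xr,zr,th): c,s=np.cos(th),np.sin(th); return T+Rt.apply([xr+x[0]*c-x[1]*s,0,zr+x[0]*s+x[1]*c])
def pj(x,a): return proj(K,E,pt(x,*a))[1]
obs=[((.07,.0015),268),((-.007,.102),161),((.0,.026),194),((.017,.102),175)]
f=lambda a:[pj(x,(a[0],.005,a[1]))-v for x,v in obs[:3]]
s=least_squares(f,[-.08,.4]); xr,th=s.x; print(xr,np.degrees(th),s.fun,[pj(x,(xr,.005,th))-v for x,v in obs])
print("wall contact x' (should be >= -7mm):",((-.095-xr)*np.cos(th)+.025*np.sin(th))*1e3)
for g in(.068,.075,.082):
    tcp=pt((.005,g-.019),xr,.005,th); j=bot.solve_ik(tcp,tool(.069,-th)); print(g,tcp,None if j is None else np.round(j,2))
    a=pt((.005,g+.08),xr,.005,th); print(a, bot.solve_ik(a,tool(.069,-th)) is not None)
KS,ES=cam("scene"); 
for x in((.005,.102),(.07,0),(.017,.03)): print(x,proj(KS,ES,pt(x,xr,.005,th)))
E
```

```text
-0.07534908771899645 24.585980786897107 [-0.23994667 -0.05314064  0.28361168] [np.float64(-0.23994667212667764), np.float64(-0.05314064044017641), np.float64(0.28361168019708316), np.float64(17.960078878609835)]
wall contact x' (should be >= -7mm): -7.467862388245542
0.068 [ 0.40732773 -0.22078707  0.05163785] [-0.89  0.27 -0.99  0.06  0.35 -0.91]
[ 0.36623598 -0.22362691  0.14166231] True
0.075 [ 0.40442226 -0.22098786  0.05800322] [-0.9   0.25 -0.99  0.08  0.35 -0.92]
[ 0.3633305  -0.2238277   0.14802767] True
0.082 [ 0.40151678 -0.22118866  0.06436858] [-0.9   0.23 -0.98  0.1   0.35 -0.93]
[ 0.36042502 -0.2240285   0.15439304] True
(0.005, 0.102) [190.15635786 238.00909913]
(0.07, 0) [227.44090449 294.29215865]
(0.017, 0.03) [208.06774638 272.45466004]
```

The fit is consistent: tilt 24.6°, with the wall contact at -7.5 mm against an expected -7. I'll grip at that tilt, lift, level, set it on the floor, and regrip flat.

```bash
cat >> h.py <<'E'
T=np.array([.4983,-.2145,0]);TY=.069;Rt=R.from_euler("z",TY)
def tcp(o,pitch,yaw,g):  # TCP for scoop origin o (world), gripped g above underside
    return np.array(o)+(R.from_euler("z",yaw)*R.from_euler("y",pitch)).apply([-.03,0,g-.019])
def tr(x,z,y=0): return T+Rt.apply([x,y,z])
P=lambda: np.array(bot.read_position())
F=lambda: np.round(bot.read_ft_force(),1)
E
python3 - <<'E'
from h import *
th=np.radians(24.6); g=.084; q=tool(TY,-th)
o=tr(-.0753+.035*np.cos(th),.005+.035*np.sin(th)); ax=(R.from_euler("z",TY)*R.from_euler("y",-th)).apply([0,0,1])
p=tcp(o,-th,TY,g)
K,E=cam("top"); print("yellow top",ray(K,E,(395,344),.1),"body",p+.019*ax+.054*ax)
bot.move_pose(p+.075*ax,q); bot.move_linear(p,.1); print(F(),P()-p)
bot.set_gripper(0,100); print("w",bot.read_gripper_width()*85,F())
bot.move_linear(p+[.01,0,.02],.08); print(F())
o2=tr(-.035,.012); bot.move_linear(tcp(o2,0,TY,g),.1,rotation=tool(TY)); f0=F(); print("level",f0,P()-tcp(o2,0,TY,g))
for z in(.009,.008,.007,.006,.005,.004):
    bot.move_linear(tcp(tr(-.035,z),0,TY,g),.03); print(z,F())
    if F()[2]-f0[2]>2.5: break
print(bot.read_clock())
im=bot.camera("wrist")[:,:,::-1]; sc=bot.camera("scene")[200:360,140:300,::-1]
cv2.imwrite("pics/v8.png",np.hstack([cv2.resize(sc,(400,400),interpolation=cv2.INTER_CUBIC),cv2.resize(im[80:480,120:520],(400,400))]))
E
```

```text
yellow top [ 0.33267408 -0.17884587  0.1       ] body [ 0.37040449 -0.22333882  0.13255599]
[0.  0.7 0.6] [ 0.0005447  -0.00016057  0.0003119 ]
w 14.600152883420593 [-2.5  0.6  5.3]
[ 0.5 -0.4 -2.2]
level [-0.5 -0.4 -1.5] [-0.0005718   0.00045791 -0.00112923]
0.009 [-0.5 -0.5 -1.5]
0.008 [ 0.5  0.3 -1.9]
0.007 [ 0.7 -0.5 -0.7]
0.006 [ 0.4 -0.2 -1.4]
0.005 [-1.6  1.3  7.7]
15.2833
```

View pics/v8.png

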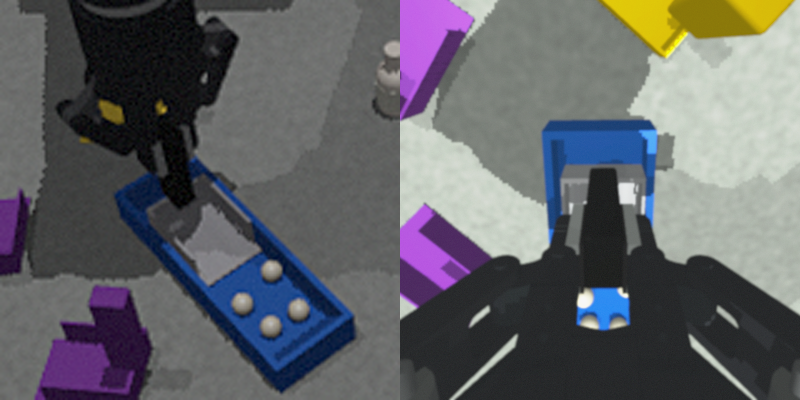

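The scoop is gripped and level on the tray floor with contact at z = 5 mm as expected, and the four balls are ahead of the lip. Pushing with about a 1 mm hover.

```bash
python3 - <<'E'
from h import *
g=.084
bot.move_linear(tcp(tr(-.035,.0063),0,TY,g),.03); print(F())
d=Rt.apply([1,0,0])
for x in(-.01,.015,.025,.032,.037,.041,.043):
    c=tcp(tr(x,.0063),0,TY,g); bot.move_linear(c,.06); f=F(); print(x,f,np.round((P()-c)*1e3,1))
    if f@d<-15 or f[2]>20: break
print(bot.read_clock())
sc=bot.camera("scene")[220:380,160:320,::-1]; im=bot.camera("wrist")[:,:,::-1]
cv2.imwrite("pics/v9.png",np.hstack([cv2.resize(sc,(400,400),interpolation=cv2.INTER_CUBIC),cv2.resize(im[80:480,120:520],(400,400))]))
E
```

```text
[-0.  -0.1 -1.5]
-0.01 [-0.3 -1.  -1.8] [ 0.   0.2 -0.2]
0.015 [-0.2  0.2 -1.5] [ 0.1  0.2 -0.1]
0.025 [ 0.4  0.5 -1.6] [ 0.4 -0.1  0. ]
0.032 [-0.6 -0.  -1.4] [ 0.3 -0.  -0. ]
0.037 [ 0.1  0.1 -1.7] [ 0.4 -0.   0. ]
0.041 [ 0.7  0.1 -2. ] [ 0.4 -0.1  0.1]
0.043 [-3.7 -1.1  1. ] [-0.8 -0.1 -0. ]
18.1
```

View pics/v9.png

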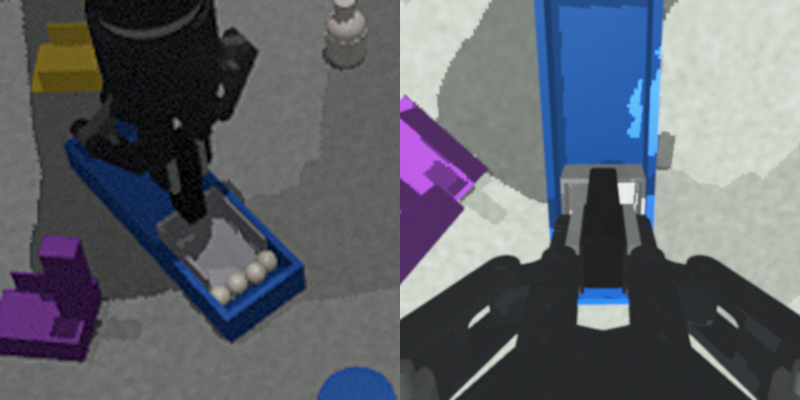

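All four balls stand in a row on the lip against the slope (left pane, about (220,295) to (267,260)). Tilting mouth-up with the lip following the slope.

```bash
python3 - <<'E'
from h import *
g=.084
for deg,lx,lz in((8,.0815,.0163),(16,.088,.026),(22,.0905,.0330)):
    t=np.radians(deg); o=tr(lx-.035*np.cos(t),lz-.035*np.sin(t)); bot.move_linear(tcp(o,-t,TY,g),.05,rotation=tool(TY,-t)); print(deg,F(),bot.read_clock())
bot.wait(.3)
sc=bot.camera("scene"); print([(np.round(b["bbox"]).tolist(),round(b["confidence"],2)) for b in bot.search_frame("scene","ball0")])
cv2.imwrite("pics/v10.png",cv2.resize(sc[230:350,180:310,::-1],None,fx=4,fy=4,interpolation=cv2.INTER_CUBIC))
E
```

```text
8 [-0.2 -0.1 -2.7] 18.4917
16 [-0.4 -0.1 -1.6] 18.7917
22 [-0.4 -0.5 -1.4] 19.0583
[([241.0, 310.0, 7.0, 4.0], 0.59), ([242.0, 318.0, 5.0, 10.0], 0.48), ([220.0, 268.0, 54.0, 72.0], 0.33)]
```

View pics/v10.png

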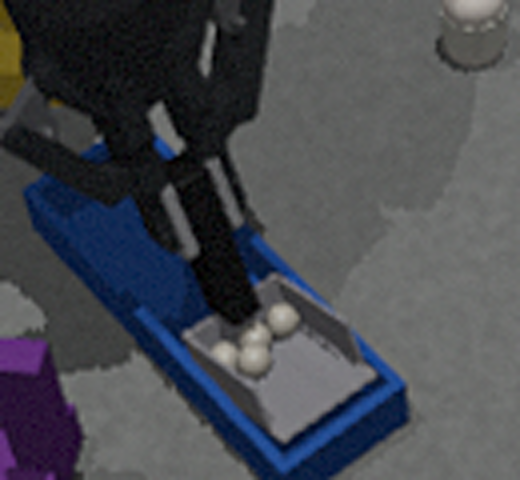

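The four balls are at the back of the pan, at about (222,355), (253,357), (255,333) and (283,320). Now lifting, carrying and tipping.

```bash
cat >> h.py <<'E'
FU=np.array([.533,.186,0])
def lipo(yaw,t,back,z): # origin for lip 'back' mm behind funnel centre at height z, pitch t mouth-down
    return FU+[0,0,z]+R.from_euler("z",yaw).apply([-back,0,0])-(R.from_euler("z",yaw)*R.from_euler("y",t)).apply([.035,0,0])
E
python3 - <<'E'
from h import *
g=.084; t=np.radians(-20); r=np.radians; Y=r(85)
bot.move_linear(P()+[0,0,.19],.2); print(F(),bot.read_clock())
a=P(); b=tcp(lipo(Y,t,.03,.21),t,Y,g)
for s in(.33,.67,1): bot.move_linear(a+(b-a)*s,.2,rotation=tool(TY+(Y-TY)*s,t))
print("over",F(),bot.read_clock(),P()-b)
for deg,z in((-8,.180),(5,.163),(20,.155),(35,.150),(50,.148)):
    bot.move_linear(tcp(lipo(Y,r(deg),.03,z),r(deg),Y,g),.06,rotation=tool(Y,r(deg)))
print(F(),bot.read_clock()); bot.wait(.5); print(F())
im=bot.camera("scene"); tp=bot.camera("top")
x=lambda i,u,v:cv2.resize(i[v:v+140,u:u+140,::-1],(400,400),interpolation=cv2.INTER_CUBIC)
cv2.imwrite("pics/v11.png",np.hstack([x(im,345,110),x(tp,140,180)]))
E
```

```text
[-0.7 -0.2 -2.4] 20.5583
over [-1.6  0.4 -2. ] 22.45 [ 3.17500964e-05 -1.05087710e-03 -1.49957368e-04]
[ 0.5 -0.8 -1.4] 24.8583
[-0.5  1.1 -1.4]
```

View pics/v11.png

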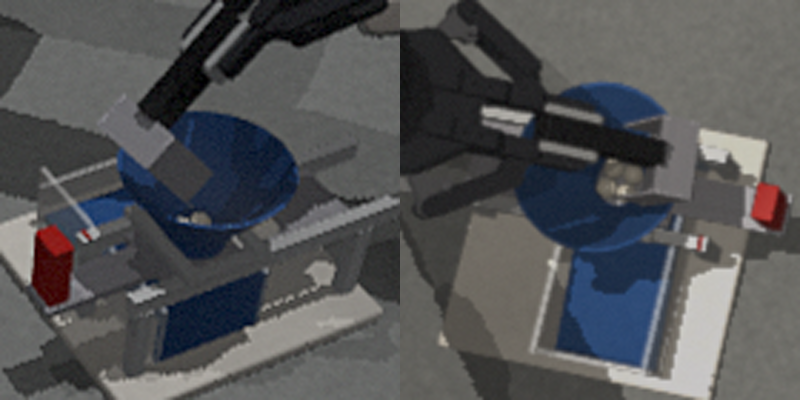

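The balls are clustered at the funnel throat (left pane (200,215), right pane (620,180)) and the pan is empty. Returning the scoop to the tray.

```bash
python3 - <<'E'
from h import *
g=.084; r=np.radians; Y=r(85)
bot.move_linear(tcp(lipo(Y,r(45),.035,.20),r(45),Y,g),.12,rotation=tool(Y,r(45)))
a=tcp(lipo(Y,0,.06,.23),0,Y,g); bot.move_linear(a,.2,rotation=tool(Y))
b=tcp(tr(-.02,.15),0,TY,g); bot.move_linear((a+b)/2,.25,rotation=tool((Y+TY)/2)); bot.move_linear(b,.25,rotation=tool(TY))
print("over",bot.read_clock(),P()-b)
bot.move_linear(tcp(tr(-.02,.04),0,TY,g),.15); bot.move_linear(tcp(tr(-.02,.010),0,TY,g),.06); f0=F(); print(f0)
for z in(.008,.007,.006,.0055,.005,.0045,.004):
    bot.move_linear(tcp(tr(-.02,z),0,TY,g),.03); f=F(); print(z,f)
    if f[2]-f0[2]>2: break
    if abs(f[1])>12: break
print(bot.read_clock())
E
```

```text
over 28.7083 [0.00043325 0.00091733 0.00028631]
[ 1.1  0.4 -1.2]
0.008 [-0.3 -0.1 -1.6]
0.007 [ 0.7  0.3 -1.2]
0.006 [-0.1 -0.2 -1. ]
0.0055 [-1.1  0.6  3.3]
31.2417
```

```bash
python3 - <<'E'
from h import *
bot.set_gripper(.4); bot.wait(.2); print(F())
bot.move_linear(P()+[0,0,.1],.15)
d=R.from_euler("z",-.179); tab=FU+d.apply([0,-.115,0]); print(tab)
bot.move_pose([*tab[:2],.20],tool(-.179))
print(bot.read_clock())
K,E=cam("wrist"); w=bot.camera("wrist"); cv2.imwrite("pics/w12.png",w[:,:,::-1])
hsv=cv2.cvtColor(w,cv2.COLOR_RGB2HSV); m=((hsv[...,0]<8)|(hsv[...,0]>172))&(hsv[...,1]>150)&(hsv[...,2]>60)
n,l,s,c=cv2.connectedComponentsWithStats(m.astype(np.uint8)); print([(s[i].tolist(),np.round(c[i])) for i in range(1,n) if s[i][4]>60])
cor=[(x,y,z) for x in(-.013,.013) for y in(-.008,.008) for z in(.084,.134)]
pr=np.array([proj(K,E,tab+d.apply(p)) for p in cor]); print(np.round(pr.min(0)),np.round(pr.max(0)))
a=bot.camera("scene")[200:360,160:320,::-1]; t=bot.camera("top")[190:330,140:280,::-1]
ww=w[:,:,::-1].copy()
for p in pr: cv2.drawMarker(ww,tuple(int(v) for v in p),(0,255,255),0,8,1)
top=np.hstack([cv2.resize(a,(400,300),interpolation=cv2.INTER_CUBIC),cv2.resize(t,(300,300),interpolation=cv2.INTER_CUBIC)])
cv2.imwrite("pics/v12.png",np.vstack([top,cv2.copyMakeBorder(cv2.resize(ww,(400,300)),0,0,0,300,0)]))
E
```

```text
[-0.9  0.1  0.1]
[0.51252475 0.07283744 0.        ]
33.7333
[([316, 215, 22, 51, 1026], array([327., 240.]))]
[311. 214.] [336. 269.]
```

View pics/v12.png

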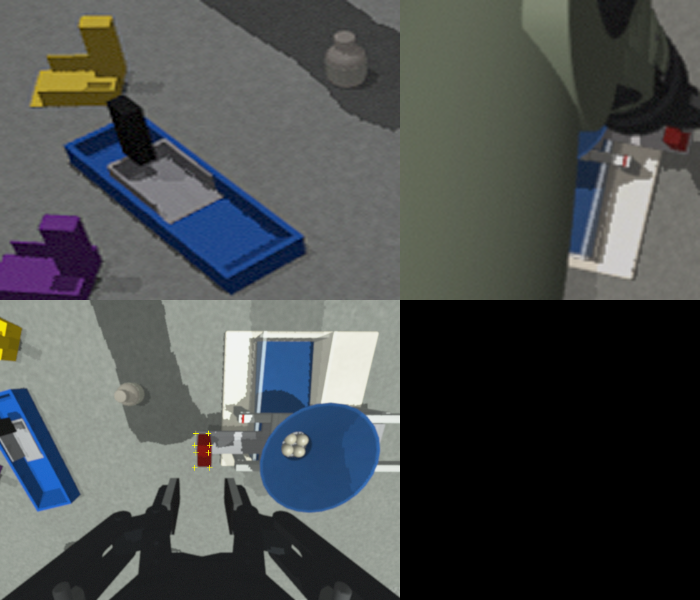

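The four balls sit together in the throat at (295,445), with the gate shut. The red tab is about 3 px right of my prediction, so +2.5 mm in y. The scoop stands in the tray, and I'll check its upright angle numerically from the scene picture.

```bash
python3 - <<'E'
from h import *
K,E=cam("scene"); im=bot.camera("scene"); print([np.round(b["bbox"]).tolist() for b in bot.search_frame("scene","scoop")])
m=(im.max(2)<38).astype(np.uint8); m[:, :190]=0; m[:,240:]=0; m[:235]=0; m[300:]=0
n,l,s,c=cv2.connectedComponentsWithStats(m); i=1+np.argmax(s[1:,4]); ys,xs=np.where(l==i); pts=np.c_[xs,ys]
print(s[i],c[i]); obs=pts.mean(0); 
def axis(p): p=p-p.mean(0); v=np.linalg.svd(p,full_matrices=False)[2][0]; v*=np.sign(v[1]); return np.degrees(np.arctan2(v[0],v[1]))
print("obs axis",axis(pts.astype(float)))
for deg in(-15,-8,-4,0,4,8):
    t=np.radians(deg); Ro=R.from_euler("z",TY)*R.from_euler("y",t)
    c8=[(x,y,z) for x in(-.042,-.018) for y in(-.008,.008) for z in(.03,.102)]
    uv=np.array([proj(K,E,tr(-.02,.005)+Ro.apply(p)) for p in c8]); h=cv2.convexHull(uv.astype(np.float32)); M=np.zeros((480,640),np.uint8); cv2.fillConvexPoly(M,h.astype(int),1)
    ys,xs=np.where(M); q=np.c_[xs,ys].astype(float); print(deg,axis(q),q.mean(0),q.min(0),q.max(0))
E
```

```text
[[203.0, 251.0, 46.0, 68.0], [157.0, 316.0, 44.0, 47.0], [114.0, 267.0, 40.0, 44.0], [172.0, 205.0, 40.0, 54.0]]
[203 251  20  37 418] [212.37320574 269.16028708]
obs axis 17.15954554466141
-15 22.84785888149378 [207.6368932  265.82718447] [195. 246.] [220. 286.]
-8 21.02455766284269 [209.23908918 266.60531309] [197. 247.] [221. 287.]
-4 19.836297882403386 [210.59805825 267.38252427] [199. 248.] [222. 287.]
0 16.96268767449742 [211.72460938 267.765625  ] [201. 249.] [222. 287.]
4 15.655707712538307 [213.2250996  268.66334661] [203. 250.] [223. 287.]
8 12.223392400496742 [214.25104603 269.80543933] [205. 252.] [223. 288.]
```

The observed handle axis is 17.2°, against 17.0° predicted for upright, so the scoop is standing. Gripping the tab and pulling.

```bash
python3 - <<'E'
from h import *
d=R.from_euler("z",-.179); tab=FU+d.apply([0,-.1125,0]); ey=d.apply([0,1,0])
bot.move_linear([*tab[:2],.15],.15); bot.move_linear([*tab[:2],.098],.08); print(F(),P())
bot.set_gripper(0,110); p=P(); f=F(); print("w",bot.read_gripper_width()*85,f,f@ey,p)
for s in(.02,.045): bot.move_linear(p-ey*s,.06); print(s,-(P()-p)@ey,F()@ey)
bot.wait(1.5); print(-(P()-p)@ey,F()@ey,bot.read_clock())
K,E=cam("scene"); print("scene balls",[(np.round(b["bbox"]).tolist(),round(b["confidence"],2)) for b in ([bot.camera("scene")] and bot.search_frame("scene","ball0"))])
im=bot.camera("scene"); w=bot.camera("wrist"); KW,EW=cam("wrist"); cv2.imwrite("pics/s13.png",im[:,:,::-1]); cv2.imwrite("pics/w13.png",w[:,:,::-1])
print("wrist balls",[(np.round(b["bbox"]).tolist(),round(b["confidence"],2)) for b in bot.search_frame("wrist","ball0")])
for x in(-.05,-.12): q=FU+d.apply([x,0,.035]); print("dish",x,proj(K,E,q),proj(KW,EW,q))
q=FU+[0,0,.1]; print("throat",proj(K,E,q),proj(KW,EW,q))
# red tab position in scene and gate-hole check
E
```

```text
[-1.1  0.2  0.4] [0.51336007 0.07530874 0.09837723]
w 14.677525016505562 [-1.3 -4.1  5.8] -4.265950477177505 [0.51342529 0.07454739 0.09885804]
0.02 0.019850117872874298 3.982031694227462
0.045 0.043961451220211625 7.004362399948538
0.043716851177580125 6.1459263594677225 38.1333
scene balls [([200.0, 250.0, 47.0, 72.0], 0.21)]
wrist balls [([598.0, 35.0, 34.0, 27.0], 0.89), ([571.0, 33.0, 35.0, 29.0], 0.77), ([0.0, 177.0, 107.0, 235.0], 0.51)]
dish -0.05 [395.02995083 196.81021939] [573.7460777  176.06161369]
dish -0.12 [377.53760128 177.09096273] [603.67808616  49.68147869]
throat [412.68442055 188.26933737] [646.24360915 299.33162564]
```

```bash
python3 - <<'E'
from h import *
t=bot.camera("top"); s=bot.camera("scene"); cv2.imwrite("pics/t14.png",t[:,:,::-1])
print("top",[(np.round(b["bbox"]).tolist(),round(b["confidence"],2)) for b in bot.search_frame("top","ball0")])
d=R.from_euler("z",-.179); w=cv2.imread("pics/w13.png"); K,E=cam("top")
KW,EW=cam("wrist")
for y in(-.03,-.015,0,.015,.03): print(y,np.round(proj(KW,EW,FU+d.apply([-.12,y,.03]))),np.round(proj(K,E,FU+d.apply([-.12,y,.03]))))
g=cv2.cvtColor(w,cv2.COLOR_BGR2GRAY); print("wrist row band\n",g[30:64:4,520:640:5])
o=cv2.imread("pics/scene0.png",0); n=cv2.cvtColor(s,cv2.COLOR_RGB2GRAY)
print("scene throat before(empty)\n",o[176:196:2,400:430:2],"\nnow\n",n[176:196:2,400:430:2])
E
```

```text
top []
-0.03 [544.  52.] [226. 303.]
-0.015 [570.  52.] [219. 302.]
0 [597.  52.] [212. 301.]
0.015 [623.  52.] [206. 299.]
0.03 [649.  52.] [199. 298.]
wrist row band
 [[129 126 127 129 126 125 129 128 124 124 217 208 127 127 140 136 128 130
  148 132 129 132 138 137]
 [127 126 127 126 125 125 127 126 133 153 241 220 129 133 176 201 198 146
  125 147 184 205 164 141]
 [119 117 116 116 116 107 105 130 144 178 243 235 116 168 205 222 227 132
  139 182 212 225 225  94]
 [111 118 116 116 111 102 119 138 152 220 244 232 148 187 218 239 232 182
  160 200 225 239 231  76]
 [108 115 116 115 109 102 124 139 153 237 245 228 155 194 227 245 232 158
  172 208 236 240 230  68]
 [104 116 116 115 107 106 124 141 151 242 243 201 157 194 218 226 222 132
  172 206 224 226 188  57]
 [101 115 117 116 113 106 121 136 148 241 240 118 147 182 207 213 147 128
  166 195 212 209 105  59]
 [100 117 117 115 114 105 119 129 141 238 182  96 132 160 175 123  75 115
  149 171 172 104 105  72]
 [ 99 116 116 116 117 111 110 117 139 226 147  94 102 105  98  94  61  80
  106 106  96  97 107 109]]
scene throat before(e
[... 574 characters left out ...]
 [ 66  70  52   9  24  24  19  29  24  26  28  34  41 100 131]] 
now
 [[ 52  52  54  53  53  54  59  59  56  56  57  55  55  58  54]
 [ 47  49  53  53  57  53  58  57  59  59  59  56  59  59  58]
 [ 54  53  56  51  54  58  58  55  59  52  58  59  57  58  57]
 [ 49  48  52  52  56  51  48  54  53  61  56  53  56  59  61]
 [ 52  51  49  47  29  40  37  35  39  35  51  58  58  58  55]
 [ 11  33  53  49  37  32  39  43  30  37  45  49  56  56  57]
 [ 33  18  25  23  48  55  65 103  87  45  48  48  61  60  62]
 [ 72  27  26  30  23  20  24  29  29  33  40  52  42  31  34]
 [ 70  65  22  25  18  20  23  12  32  30  32  35  37  43  59]
 [ 70  75  55  16  17  28  22  33  20  29  30  29  49  65  66]]
```

```bash
python3 - <<'E'
import cv2,numpy as np
for f,(r0,r1,c0,c1) in(("w13",(0,480,440,640)),("s13",(130,260,330,500)),("t14",(190,340,130,290))):
    w=cv2.imread(f"pics/{f}.png")[r0:r1,c0:c1]; h=cv2.cvtColor(w,cv2.COLOR_BGR2HSV)
    m=((h[...,1]<70)&(h[...,2]>150)).astype(np.uint8); n,l,s,c=cv2.connectedComponentsWithStats(m)
    print(f,[((s[i][:4]+[c0,r0,0,0]).tolist(),int(s[i][4])) for i in range(1,n) if s[i][4]>12])
w=cv2.imread("pics/w13.png",0); print(w[0:330:10,540:640:6])
E
```

```text
w13 [([440, 0, 200, 211], 15721), ([607, 32, 27, 29], 580), ([505, 38, 12, 53], 204), ([502, 97, 4, 11], 38), ([498, 113, 5, 11], 41), ([496, 133, 4, 7], 24), ([492, 148, 5, 7], 27), ([440, 196, 3, 6], 14), ([514, 208, 8, 3], 24), ([440, 217, 200, 263], 14231), ([517, 217, 23, 20], 335), ([440, 388, 17, 19], 87), ([440, 445, 36, 35], 154)]
s13 [([448, 158, 22, 9], 54), ([451, 177, 39, 16], 109), ([356, 196, 11, 12], 85), ([438, 197, 25, 19], 288), ([383, 213, 96, 41], 751)]
t14 [([147, 212, 43, 11], 238), ([139, 229, 42, 25], 364), ([158, 257, 15, 26], 136)]
[[157 160 158 159 161 162 213 197 161 156 158 161 166 165 160 162 181]
 [159 161 158 139 141 142 235 172 160 160 162 161 164 168 162 181 187]
 [141 141 197 196 203 237 245 243 244 244 243 243 243 243 243 243 245]
 [125 124 132 125 125 216 185 127 127 135 127 141 134 125 127 137 139]
 [117 104 121 143 164 243 227 152 200 226 230 133 169 209 231 229  67]
 [106 110 129 150 231 243 167 172 209 226 222 140 187 220 225 187  60]
 [115 104 111 127 229 156  84 124 142  95  57 106 139 134  97 106  85]
 [116 114 115 126 224 100  99  99  98 
[... 1108 characters left out ...]
126 124 124 126 125 124  99 104 124 126 120 125 124 124 124]
 [103 103 103 102 102 103 100 100 102 123 125 122 123 101 103 101 102]
 [102 100 102 102 101 102 102 102  99 124 126 121  69  59  51  50  52]
 [105 104 103 106 104 103 102 100 119 123 122 123  51  52  51  51  51]
 [101  99 102 102 102 101 100 102 124 128 121  62  50  50  47  48  50]
 [105 104 103 103 102 103 100 118 124 123 125  47  46  51  50  48  48]
 [102 103 104 103 103 102 102 124 128 123  65  49  47  46  50  48  50]
 [103 100 102 102 102 103 116 125 124 124  49  48  52  49  50  49  49]
 [101 103 102 103 102 103 126 127 122  67  49  50  51  48  48  50  46]
 [107 107 104 105 103 111 127 124 124 101  64  49  49  49  48  51  49]]
```

Two balls show in the dish, and its +y part is outside the wrist frame. I'll slide the gate gently shut while still gripping, which moves the camera 44 mm over the dish, take a picture, then pull to half again.

```bash
python3 - <<'E'
from h import *
d=R.from_euler("z",-.179); ey=d.apply([0,1,0]); p=np.array([.51342529,.07454739,.09885804])
bot.move_linear(p-ey*.004,.08)
KW,EW=cam("wrist"); w=bot.camera("wrist"); cv2.imwrite("pics/w15.png",w[:,:,::-1])
print("shut balls",[(np.round(b["bbox"]).tolist(),round(b["confidence"],2)) for b in bot.search_frame("wrist","ball0")])
for x,y in((-.12,-.03),(-.12,0),(-.12,.03),(-.09,.03)): print(x,y,np.round(proj(KW,EW,FU+d.apply([x,y,.03]))))
bot.move_linear(p-ey*.0458,.06); bot.wait(1); print(-(P()-p)@ey,F()@ey,bot.read_gripper_width()*85,bot.read_clock())
g=cv2.cvtColor(w,cv2.COLOR_RGB2GRAY); print(g[20:110:6,480:640:6])
E
```

```text
shut balls [([506.0, 31.0, 33.0, 34.0], 0.97), ([534.0, 32.0, 29.0, 30.0], 0.84), ([574.0, 32.0, 30.0, 29.0], 0.81), ([487.0, 32.0, 20.0, 30.0], 0.67)]
-0.12 -0.03 [475.  51.]
-0.12 0 [528.  51.]
-0.12 0.03 [580.  51.]
-0.09 0.03 [568. 107.]
0.04534057626532849 7.380166728074276 14.772683023920399 41.15
[[185 241 242 235 235 235 234 237 238 237 237 236 236 237 235 239 240 239
  239 239 238 238 242 225 204 200 200]
 [137 222 212 167 154 171 166 149 172 168 152 169 168 155 168 167 160 137
  169 166 151 137 141 142 144 167 180]
 [123 214 186 185 138 124 130 171 169 124 130 138 177 145 125 123 124 125
  143 170 143 145 168 182 183 181 182]
 [104 235 212 224 222 113 185 217 226 150 142 196 221 225 102  80  79 147
  197 221 224 180 181 181 183 182 182]
 [132 239 220 245 226 150 201 243 233 183 169 212 244 230 100  57 118 173
  212 243 229 169 183 181 180 180 182]
 [166 238 211 222 207 149 197 219 220 121 167 209 223 217  76  70 126 176
  210 223 195 177 179 180 180 177 179]
 [198 234 179 184  59 127 170 190 123 101 146 181 188 100  90  59 114 156
  184 188 168 182 181 181 183 179 178]
 [21
[... 200 characters left out ...]
 179 180 180 182 178]
 [228 156  96  96  97  98  98  95  96  95  95  96  97  99  97  95  95  56
  106 169 176 181 178 178 181 180 179]
 [227 116  96  94  96  96  96  97  96  96  96  97  96  96  96  99  96  60
  135 165 174 179 179 179 178 178 180]
 [228  99  96  93  97  94  97  95  97  93  96  97  95  92  95  96  95  59
  148 167 181 179 178 178 180 179 179]
 [228  97  95  93  96  95  98  97  97  95  96  96  95  95  96  96  98  56
  163 167 180 181 179 179 179 180 179]
 [228  96  97  97  97  95 100  97  98  96  94  98  96  95  95  96  95  57
  165 169 180 182 180 179 181 180 180]
 [220  99  98  97  96  95  99  98  98  95  95  95  95  93  95  96  93  55
  166 182 180 180 183 181 179 179 180]]
```

All four balls are at the low end of the dish (four blobs at columns ~498, 523, 550 and 590, row 47). The gate is held at 45.3 mm with 7.4 N. Handing in.

```bash
python3 -c "
from cell import bot
bot.close_job()"
```

```text
the job is handed in; nothing more can be done
```

I scooped all four balls out of the tray and tipped them into the shut funnel. I then stood the scoop back in the tray, pulled the gate to half travel and handed the job in while still holding it.

**Last checks**
- **Gate:** by the arm's position it was held at 45.3 mm of travel, with a 7.4 N spring pull on the wrist.
- **Balls:** the wrist camera showed four balls in a row at the low end of the dish. I estimate they are within about 77 mm of the dish point, against a 90 mm limit.
- **Scoop:** its handle looked upright in the scene picture (17.2° image angle against 17.0° expected). I checked this before pulling the gate and did not look again.
- **Clock:** 41 s of the 58 s allowed.

**What went wrong on the way**
- **First push:** scraping the scoop along the tray floor jammed it, with about 57 N on the wrist. When I released it, it fell back against the tray's end wall. I gripped it again at that tilt, levelled it and pushed it just above the floor, which worked.
- **Gate opened twice:** two balls were out of view after the first pull. I slid the gate shut while still gripping it, counted all four in the dish and pulled it to half again. The four-ball picture is from the shut position, before that last pull.
- **Top camera:** the arm blocked its view of the dish, so it could not confirm the balls.

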